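Refit the sprung feed roller of a slide-label printer

TASK

Take the long rubber roller off its sloping rest and fit it in the opened slide-label printer: put its sprung pin into one cup, push to compress it, lower the other pin opposite the other cup and let the spring carry it home, and let go. Then swing the wire bail all the way down over the roller. Leave the short roller and the other things on the desk where they are.

Things in the scene. Friction and masses are not known exactly. Their poses are not given: they have to be found in the camera images.
- roller_mid (a point): Long roller, loose, 0.3 kg: black rubber cylinder, diameter 36 mm, 104 mm long, with a steel pin 12 mm thick out of each end, 164 mm over the free tips. Point: centre of the rubber, on the axis; y along the axis, sprung pin at -y, rigid pin at +y (projects 24 mm, tip 76 mm from the point). Starts on a sloping rest, axis 35 degrees from level, sprung pin low, z square to the axis and upwards.
- plunger_tip (a point): Tip of the long roller's sprung pin (the longer pin): projects 36 mm from the rubber when free, 88 mm from the roller's centre. Needs 4 N to start moving in and 0.5 N more per mm (13 N at 18 mm in). The last 5 mm of each pin taper to 6 mm diameter.
- plunger (a joint): How far the sprung pin is pushed in, m: 0 free, 0.026 fully in; about 0.004 when the roller sits in the cups.
- rest_a: Fixed white and grey rest of the long roller, 150 x 70 mm, slopes along its y axis (low end -y). Origin: centre of its underside, 95 mm below the roller's centre. Two small saddles 24 mm either side of the roller's middle hold it from below, nowhere wider than the rubber; the sloping board is 44 mm under the roller's axis. A stop at the low end touches the rubber's end face, under the pin: lift the roller square to its axis.
- seat (a point): The printer's roller seat: midway between the two cup centres, 100 mm above the desk. y along the cup line, z up, x to the back of the printer, where the bail is hinged. Two fixed aluminium cheeks, 16 mm thick, 50 mm wide, carry the cups: inner faces at y = -70 and +70 mm, tops 16 mm above this point. Deck 50 mm below it. A fitted roller lies 4 mm off the middle, to its rigid pin's side, sagging 3 mm.
- cup_r (a point): Centre of the mouth of the cup at the seat's y = -70 mm. Each cup is a blind round hole in the cheek's inner face, 19 mm in diameter, 10 mm deep (floor at y = -80 mm), with a 2 mm chamfer. Either pin may go in either cup.
- cup_l (a point): Centre of the mouth of the other cup, at y = +70 mm, the same (floor at y = +80 mm).
- short_mid (a point): The short roller, loose, 0.18 kg: same make, but the rubber is only 64 mm long and it is 104 mm over its rigid pins, too short for this printer; it lies on a second sloping rest of the same kind. The point is the centre of its rubber cylinder, y along its axis. Not to be moved.
- bail_hinge (a point): Midpoint of the bail's hinge line, fixed on the printer: 95 mm behind (+x) and 30 mm above the seat point. The hinge line runs along y.
- bail_bar (a point): Middle of the bail's cross bar: a black grip sleeve 16 mm in diameter and 70 mm long, parallel to the seat's y axis, on a steel wire frame 162 mm wide, 100 mm from the hinge line.
- bail (a joint): Angle of the bail, rad: 0 = fully down (level, cross bar just in front of the roller's top line and 30 mm above the seat point, on its stop); grows as it is swung up and back; 1.57 = straight up. It starts standing open between 1.5 and 1.85. Stiff hinge: it stays where it is left, about 2 N at the bar moves it.
- petri_dish: Clear closed dish, 90 mm in diameter, 16 mm high; origin at the centre of its underside. Bystander, lying between the rests and the printer.
- oil_bottle: Small amber bottle, 36 mm in diameter, 75 mm high; origin at the centre of its underside. Bystander, near the robot.
- stain_jar: Glass jar, 64 mm in diameter, 100 mm high; origin at the centre of its underside. Bystander, at the back.
- mug: White mug, 80 mm in diameter, 95 mm high; origin at the centre of its underside. Bystander, at the left.
- slide_box: Grey slide box 100 x 170 x 35 mm; origin at the centre of its underside. Bystander, at the right.
There are look-alikes about, which are no part of the job. Leave any orange look-alike of the part that bears roller_mid alone.

How it is judged (in metres and radians):
On the way, in this order (a step that is already met when the one before it is completed fails the run):
1. the long roller is lifted off its rest (distance of roller_mid from where it was at the start of the episode above 0.06 m), for 0.1 s.
2. with the bail still up, the long roller sits in both cups and the gripper has let go of it (x of roller_mid in the frame of seat between -0.006 and 0.006 m and y of roller_mid in the frame of seat between -0.01 and 0.01 m and z of roller_mid in the frame of seat between -0.006 and 0.006 m and angle between the y axis of roller_mid and the y axis of seat, either way round below 0.07 rad and value of joint plunger below 0.009 m and contact force between the fingers and roller below 0.3 N and value of joint bail above 0.6 rad), for 0.2 s.
At the end, for the whole second after the job is handed in: Long roller in both cups: within 4 degrees of the cup line, centre within 10 mm along and 6 mm across and in height of the seat point, sprung pin in by under 9 mm; bail within 0.1 rad of its stop; at rest; short roller and bystanders not moved (20 and 30 mm) (x of roller_mid in the frame of seat between -0.006 and 0.006 m and y of roller_mid in the frame of seat between -0.01 and 0.01 m and z of roller_mid in the frame of seat between -0.006 and 0.006 m and angle between the y axis of roller_mid and the y axis of seat, either way round below 0.07 rad and value of joint plunger below 0.009 m and value of joint bail below 0.1 rad and linear speed of roller below 0.02 m/s and distance of short_mid from where it was at the start of the episode below 0.02 m and distance of each of petri_dish, oil_bottle, stain_jar, mug, slide_box from where it was at the start of the episode below 0.03 m); the robot touches nothing.
It fails at once if the short roller is moved more than 20 mm (distance of short_mid from where it was at the start of the episode above 0.02 m).
It fails at once if a bystander is moved more than 30 mm (distance of any of petri_dish, oil_bottle, stain_jar, mug, slide_box from where it was at the start of the episode above 0.03 m).
It also fails if it takes over 53 s, if anything falls off the work surface, if the arm or the gripper's body presses on something with over 40 N, if the wrist force passes 120 N, or if a joint passes its speed limit or range.

ROBOT

A 6-joint arm with a two-finger parallel gripper is mounted at the origin on the work surface. World frame = base frame: x ahead of the robot, y to its left, z up, the work surface at z = 0. Lengths are in mm, angles in rad, forces in N, time in s.
With the tool pointing down it reaches from about 300 to 775 mm from the base axis. Payload 14.6 kg.
Tool frame: the origin (TCP) lies at the very end of the fingers, on their centre line; the grasp point (between the pads) lies manip.grip_depth behind it (manip.grip_depth is the distance from the TCP to the grasp point, in mm); x points along the fingers, z is the direction in which the jaws open and shut, and the axes are right-handed (so a half turn about x gives the same grasp; the last joint's range is limited). The gripper opens to 94 mm and grips with 3 to 60 N. Pads are 16 mm wide; open, the fingers measure 119 mm over their backs; the gripper's body (75 mm by 177 mm) begins 78 mm behind the grasp point.
Start: joints at [1.042, 0.3, 1.521, -0, 1.321, -0.067], TCP at [245.054, 492.379, 174.346] pointing down, gripper open.
Joint ranges: [-3.03, 3.03], [-0.79, 2.21], [0.23, 2.52], [-1.04, 4.18], [0, 3.07], [-2.55, 2.55]. Speed limits (rad/s): [2.22, 2.22, 2.57, 3.14, 3.14, 3.14].

INTERFACE

Orientations are given as [roll, pitch, yaw] about the fixed x, y, z axes, in that order (R = Rz(yaw) Ry(pitch) Rx(roll)).
In Python, from cell import manip gives the robot as it stands.
- The arm moves only by the tool step_arm, never from a script. Its argument "commands" is one flat list of numbers, 7 for each row, row after row: the shift along the tool's x, y, z in m, then the turn, a rotation vector about the tool's x, y, z in degrees, then the finger opening in m, from 0 to 0.094. A call has 1 to 5 rows; each row shifts and turns the commanded pose from where the row before left it, along the tool's axes as they then stand; what a row does not reach is not made up. A row lasts 1/8 s, in which the tool goes at most 62.5 mm and 10.7 degrees, less where a joint would pass 70% of its speed; a pose out of reach is approached as far as the arm can. A call with a gripper value outside its range is refused whole. The fingers move at their own pace and stop on an object; "squeeze" is the grip in N (left out, the last holds). Time passes only in rows, so rows that do not move let the fingers close. It gives the time, the measured TCP pose, the force and the opening at its end, in the units of the state.
- manip.read_state(): the state, without advancing time (a new reading comes with each control period).
- manip.camera(name): name is "scene" or "top" or "wrist"; returns the picture (420x560x3 uint8, red, green, blue); there is no depth.
- manip.camera_model(name): a dict with "intrinsics" (3x3 intrinsics, pixels), "k1" (the pictures are not rectified: a ray, as slopes to the right and down, at radius r is drawn at 1 + k1 r^2 times it, then the intrinsics apply), "origin" and "orientation" of the camera in the world; the wrist camera has in their place "tool_from_camera" (4x4, takes a point from camera to tool coordinates, whose origin is the TCP and whose axes are the tool frame's). Camera axes: x right, y up, looking along -z (the intrinsics and any distortion apply to the point x, -y, -z); pixel columns grow to the right and rows downward; lengths in mm; the calibration is good to about 2 mm. A picture is of the moment at which its call begins: read the wrist's pose just before it. camera_model takes no time and is no camera call.
- manip.sign_off(): hands the job in, once; it reports no verdict.
Trained networks look in the newest picture that a camera, given by its name, has taken for a name from the list of things; names that differ only in an ending like _2 or _b are one class to them, and where a whole thing is asked for, a point or a joint stands for the part that bears it (a point fixed in the world has none). Each returns a list of dicts, best first, with "score" (0 to 1); they miss things now and then, are a little off and sometimes report something else, mostly with a low value. They report only what shows in the picture. A call takes as long as a camera call. They do not tell look-alikes from the thing itself.
- manip.find_in(thing, camera): "centre" ([row, column] in pixels, amid what is visible of it).
- manip.outline_of(thing, camera): "pixels" (420x560 bool, what is visible of it) and "centre" ([row, column] in pixels, amid what is visible of it).
The state is a dict: "clock": time; "joints": joint angles; "qd": joint speeds; "effort": joint torques, N m; "eef_pos": TCP position; "eef_rot": TCP orientation; "wrist_force": force on the tool from outside, world axes, zero at the start; "moment": the same for the moment, N m; "finger_gap": finger opening in mm.
Only numpy, scipy, OpenCV 4.12 (cv2) and the standard library are available. Lean on these libraries where they do the work, as an engineer would, in place of code of your own. Each camera call takes 0.05 s, during which the arm holds its last target. There are 200 camera calls.

## Working session

There is one attempt and no reset: what is moved stays moved. The work goes in short steps, Python scripts to look and compute and a tool call to move; the robot and the scene stay as the last step left them, time stands still between calls to the robot, and variables do not carry over. Pictures are saved under pics/ and viewed, about 8 in all and at most 12, crops included, and the job is handed in when it is done.

Besides the shell and the picture viewer there is one more tool, called after ">>>" by a JSON object that holds its "fn" and its "kwargs". step_arm: Moves the arm, as the interface text tells. Its arguments: {"type":"object","properties":{"commands":{"type":"array"},"squeeze":{"type":"number"}},"required":["commands"]}

```bash
ls; mkdir -p pics; python3 - <<'E'
from cell import manip
import cv2,numpy as np
print(manip.read_state()); print(manip.grip_depth)
for c in ("scene","top"):
    im=manip.camera(c); cv2.imwrite(f"pics/{c}0.png",cv2.cvtColor(im,cv2.COLOR_RGB2BGR))
    print(c,manip.camera_model(c))
    for t in ("roller_mid","plunger_tip","rest_a","short_mid","seat","cup_r","cup_l","bail_hinge","bail_bar","petri_dish","oil_bottle","stain_jar","mug","slide_box"):
        try: print(t,[(np.round(d["centre"],1).tolist(),round(d["score"],2)) for d in manip.find_in(t,c)])
        except Exception as e: print(t,e)
print(manip.camera_model("wrist"))
E
```

```text
pics
{'clock': 0.0, 'joints': array([ 1.04238331e+00,  3.00444831e-01,  1.52160457e+00,  2.28595567e-06,
        1.32067691e+00, -6.66075198e-02]), 'qd': array([ 0.00018165,  0.00056876,  0.0002736 ,  0.00032986, -0.00144383,
       -0.00062526]), 'effort': array([-3.08123317e-04, -5.31819284e+01, -3.52724111e+01,  7.07415864e-02,
        2.44884094e-02, -6.26700739e-05]), 'eef_pos': array([244.91423633, 492.12339036, 173.79081725]), 'eef_rot': array([ 3.07303201,  1.56966266, -2.10116303]), 'wrist_force': array([-0.83449937,  0.03485678, -0.18723124]), 'moment': array([-0.0236956 ,  0.01283572,  0.05659873]), 'finger_gap': 94.04410585754512}
18.8
scene {'intrinsics': array([[439.91111584,   0.        , 282.28725694],
       [  0.        , 439.91111584, 202.52593105],
       [  0.        ,   0.        ,   1.        ]]), 'k1': -0.058015417412957765, 'origin': array([1424.48287331,  238.04519922,  940.31769104]), 'orientation': array([ 0.84959716, -0.01558219,  1.88614008])}
roller_mid [([194.1, 402.7], 0.8), ([212.0, 386.4], 0.77)]
plunger_tip [([178.5, 216.5], 0.73)]
rest_a [([230.1,
[... 1211 characters left out ...]
2)]
oil_bottle []
stain_jar [([139.4, 261.6], 0.73)]
mug [([249.3, 131.1], 0.58), ([192.3, 203.2], 0.18)]
slide_box [([246.5, 435.7], 0.83)]
{'intrinsics': array([[350.4128511 ,   0.        , 282.12184712],
       [  0.        , 350.4128511 , 207.93902491],
       [  0.        ,   0.        ,   1.        ]]), 'k1': -0.08495251829542859, 'tool_from_camera': array([[-2.68564912e-04,  2.47512943e-01, -9.68884550e-01,
        -2.09757555e+02],
       [ 7.72313732e-05,  9.68884587e-01,  2.47512931e-01,
         7.19933422e+01],
       [ 9.99999961e-01, -8.35499579e-06, -2.79324169e-04,
         7.64109690e-01],
       [ 0.00000000e+00,  0.00000000e+00,  0.00000000e+00,
         1.00000000e+00]])}
```

```bash
python3 - <<'E'
import cv2,numpy as np
a=cv2.imread("pics/scene0.png")[120:320,120:520]; b=cv2.imread("pics/top0.png")[110:310,90:490]
cv2.imwrite("pics/both.png",np.vstack([cv2.resize(a,(600,300),interpolation=cv2.INTER_CUBIC),cv2.resize(b,(600,300),interpolation=cv2.INTER_CUBIC)]))
E
```

```text
(no output)
```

View pics/both.png

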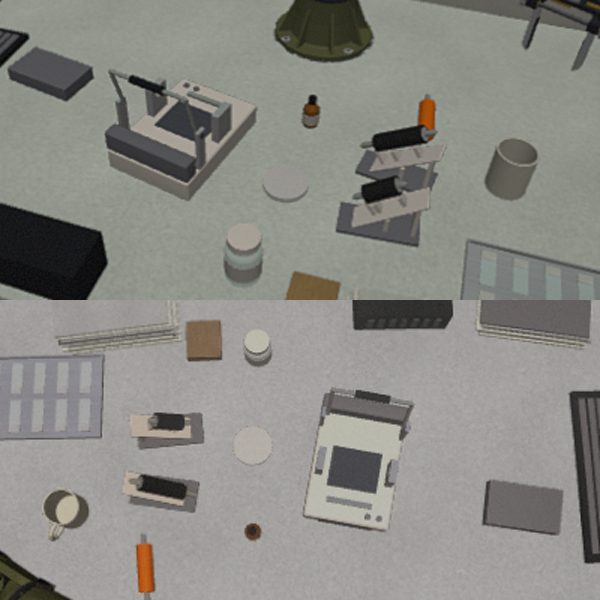

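```bash
cat > h.py <<'E'
import numpy as np,cv2
from cell import manip
from scipy.spatial.transform import Rotation as R
rot=lambda e: R.from_euler('xyz',e).as_matrix()
def pose(name,st=None):
    m=manip.camera_model(name)
    if name!="wrist": return m,rot(m["orientation"]),np.array(m["origin"])
    T=m["tool_from_camera"]; Rt=rot(st["eef_rot"])
    return m,Rt@T[:3,:3],Rt@T[:3,3]+st["eef_pos"]
def proj(P,cam):
    m,Rc,o=cam; q=(np.atleast_2d(P)-o)@Rc; u=q[:,0]/-q[:,2]; v=-q[:,1]/-q[:,2]
    f=1+m["k1"]*(u*u+v*v); K=m["intrinsics"]
    return np.c_[K[0,0]*u*f+K[0,2],K[1,1]*v*f+K[1,2]]   # col,row
def ray(col,row,cam):
    m,Rc,o=cam; K=m["intrinsics"]
    u=cv2.undistortPoints(np.array([[[col,row]]],float),K,np.array([m["k1"],0,0,0]))[0,0]
    d=Rc@np.array([u[0],-u[1],-1]); return o,d/np.linalg.norm(d)
def atz(col,row,z,cam):
    o,d=ray(col,row,cam); return o+d*(z-o[2])/d[2]
def tri(rays):
    A=sum(np.eye(3)-np.outer(d,d) for o,d in rays); b=sum((np.eye(3)-np.outer(d,d))@o for o,d in rays)
    return np.linalg.solve(A,b)
E
python3 - <<'E'
from h import *
t=pose("top"); s=pose("scene")
def show(n,a,b): 
    p=tri([ray(a[1],a[0],t),ray(b[1],b[0],s)]); print(n,p.round(0))
show("roller",(233.6,197.9),(212,386.4)); show("orange",(288.3,187.5),(194,402.7)); show("short",(192.7,199.7),(245.8,373.8))
show("bail",(172.9,338.5),(175.6,214.2)); show("dish",(203.6,258.5),(241.6,310.8))
show("jar",(139.4,261.6),(288,280));show("mug",(249,131),(231,459))
print(atz(198,233.6,95,t),atz(199.7,192.7,95,t))
px=lambda c,r:(90+c/1.5,110+(r-300)/1.5)
for c,r,z in [(320,460,116),(393,472,116),(140,483,150),(186,488,60),(373,396,230),(252,531,75)]: print(atz(*px(c,r),z,t).round(0))
E
```

```text
roller [452. 243.  98.]
orange [281. 283.  39.]
short [588. 235.  92.]
bail [ 610. -203.  230.]
dish [562.  52.  21.]
jar [777.  33.  61.]
mug [411. 464.  53.]
[452.82181959 239.00593843  95.        ] [587.57683928 235.0192958   95.        ]
[ 498. -100.  116.]
[ 469. -254.  116.]
[450. 277. 150.]
[451. 192.  60.]
[ 607. -204.  230.]
[354.  48.  75.]
```

```bash
cat >> h.py <<'E'
def frame(x,z):
    x=np.array(x,float);x/=np.linalg.norm(x); z=np.array(z,float); z-=x*(z@x); z/=np.linalg.norm(z)
    return np.c_[x,np.cross(z,x),z]
def plan(p0,R0,targets,gap):
    """targets: list of (tcp mm, R, rows). prints rounded rows in calls of 5"""
    p=np.array(p0,float); Rm=R0.copy(); rows=[]
    for tp,tR,n in targets:
        for k in range(n,0,-1):
            d=Rm.T@(np.array(tp)-p)/k; w=R.from_matrix(Rm.T@tR).as_rotvec(degrees=True)/k
            d=np.round(d/1000,3 if n*1.0 and np.abs(d).max()>8 else 4); w=np.round(w,1)
            rows.append(list(d)+list(w)+[gap]); p=p+Rm@d*1000; Rm=Rm@R.from_rotvec(w,degrees=True).as_matrix()
    for i in range(0,len(rows),5): print("["+", ".join(f"{v+0:g}" for r in rows[i:i+5] for v in r)+"]")
    print("end",p.round(1))
    return p,Rm
def now():
    s=manip.read_state(); return s,np.array(s["eef_pos"]),rot(s["eef_rot"])
E
python3 - <<'E'
from h import *
s,p,Rm=now(); print(Rm.round(2))
a=np.radians(35); x=[0,np.sin(a),-np.cos(a)]
for sg in (1,-1):
    T=frame(x,[sg,0,0]); print(sg,np.degrees(R.from_matrix(Rm.T@T).magnitude()),T.round(2).tolist())
c=np.array([452,243,97]); x=np.array(x)
T=frame(x,[np.sign(Rm[0,2]),0,0])
plan(p,Rm,[(c-100*x,T,10)],0.094)
E
```

```text
[[ 0.   -0.9   0.45]
 [-0.    0.45  0.9 ]
 [-1.   -0.   -0.  ]]
1 71.64724452833148 [[0.0, -0.0, 1.0], [0.57, 0.82, 0.0], [-0.82, 0.57, 0.0]]
-1 119.71790139433476 [[0.0, -0.0, -1.0], [0.57, -0.82, 0.0], [-0.82, -0.57, 0.0]]
[0, -0.032, -0.018, 6.1, -1.9, 3.1, 0.094, -0.003, -0.034, -0.015, 6.2, -1.9, 3.1, 0.094, -0.005, -0.035, -0.011, 6.1, -1.9, 3.1, 0.094, -0.007, -0.036, -0.007, 6.2, -1.9, 3.1, 0.094, -0.009, -0.036, -0.003, 6.1, -2, 3.2, 0.094]
[-0.012, -0.035, 0.002, 6.2, -1.9, 3.1, 0.094, -0.013, -0.034, 0.006, 6.1, -2, 3.2, 0.094, -0.015, -0.032, 0.01, 6.2, -1.9, 3.1, 0.094, -0.016, -0.03, 0.013, 6.1, -2, 3.2, 0.094, -0.017, -0.028, 0.017, 6.2, -1.9, 3.1, 0.094]
end [451.7 186.1 178.8]
```

>>> {"fn": "step_arm", "kwargs": {"commands": [0,-0.032,-0.018,6.1,-1.9,3.1,0.094,-0.003,-0.034,-0.015,6.2,-1.9,3.1,0.094,-0.005,-0.035,-0.011,6.1,-1.9,3.1,0.094,-0.007,-0.036,-0.007,6.2,-1.9,3.1,0.094,-0.009,-0.036,-0.003,6.1,-2,3.2,0.094]}}

```text
clock: 2.12
eef_pos: [349.0, 337.2, 175.7]
eef_rot: [1.287, 1.253, 1.852]
wrist_force: [0.3, 0.0, 0.1]
finger_gap: 94.0
```

>>> {"fn": "step_arm", "kwargs": {"commands": [-0.012,-0.035,0.002,6.2,-1.9,3.1,0.094,-0.013,-0.034,0.006,6.1,-2,3.2,0.094,-0.015,-0.032,0.01,6.2,-1.9,3.1,0.094,-0.016,-0.03,0.013,6.1,-2,3.2,0.094,-0.017,-0.028,0.017,6.2,-1.9,3.1,0.094]}}

```text
clock: 2.75
eef_pos: [452.5, 184.9, 179.1]
eef_rot: [1.572, 0.959, 1.568]
wrist_force: [-0.2, 1.3, -0.3]
finger_gap: 94.0
```

>>> {"fn": "step_arm", "kwargs": {"commands": [0,0,0,0,0,0,0.094,0,0,0,0,0,0,0.094]}}

```text
clock: 3.0
eef_pos: [451.6, 186.3, 178.8]
eef_rot: [1.571, 0.961, 1.571]
wrist_force: [0.6, 1.0, 0.2]
finger_gap: 94.1
```

```bash
python3 - <<'E'
from h import *
s,p,Rm=now(); print(s["clock"],p.round(1),Rm.round(3).tolist(),s["joints"].round(2))
im=manip.camera("wrist"); cam=pose("wrist",s); np.save("w1.npy",im)
for n in ("roller_mid","plunger_tip"): print(n,[(np.round(d["centre"],1),round(d["score"],2)) for d in manip.find_in(n,"wrist")])
o=manip.outline_of("roller_mid","wrist"); print(o and o[0]["pixels"].sum())
v=cv2.cvtColor(im,cv2.COLOR_RGB2BGR)
a=np.radians(35); ax=np.array([0,np.cos(a),np.sin(a)]); c=np.array([452,243,97])
for t in (-88,-52,0,52,76): cv2.circle(v,tuple(int(i) for i in proj(c+t*ax,cam)[0].round()),3,(0,0,255),-1)
cv2.imwrite("pics/w1.png",v)
if o: np.save("o1.npy",o[0]["pixels"])
E
```

```text
3.0 [451.6 186.3 178.8] [[-0.0, -0.0, 1.0], [0.573, 0.82, 0.0], [-0.82, 0.573, -0.0]] [-0.05  0.13  1.85  0.64  1.27 -0.28]
roller_mid [(array([189.5, 137.7]), 0.67), (array([198.8, 278. ]), 0.58)]
plunger_tip [(array([271.5, 271.3]), 0.84), (array([190.2,  77.5]), 0.62)]
3282
```

View pics/w1.png

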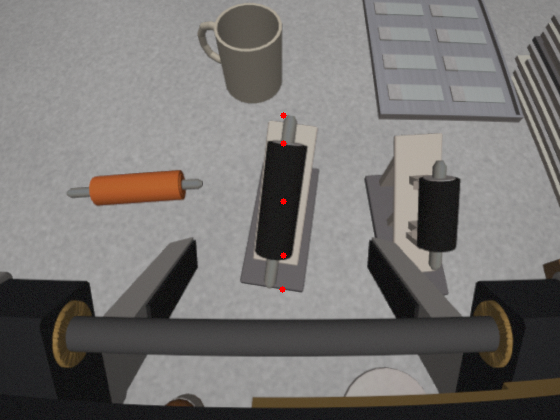

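```bash
python3 - <<'E'
from h import *
from scipy.optimize import minimize
s,p,Rm=now(); cam=pose("wrist",s); im=np.load("w1.npy").astype(int)
m=np.zeros((420,560),np.uint8); m[130:268,248:315]=(im.sum(2)[130:268,248:315]<150); 
n,l,st,_=cv2.connectedComponentsWithStats(m); k=1+st[1:,4].argmax(); m=(l==k).astype(np.uint8); print(st[k])
th=np.linspace(0,2*np.pi,40)
def sil(q):
    x,y,z,yaw,pi=q; ax=np.array([-np.sin(yaw)*np.cos(pi),np.cos(yaw)*np.cos(pi),np.sin(pi)])
    u=np.cross(ax,[0,0,1]);u/=np.linalg.norm(u);w=np.cross(ax,u)
    ring=18*(np.outer(np.cos(th),u)+np.outer(np.sin(th),w)); c=np.array([x,y,z])
    h=cv2.convexHull(proj(np.r_[c+52*ax+ring,c-52*ax+ring],cam).astype(np.float32))
    o=np.zeros((1680,2240),np.uint8); cv2.fillConvexPoly(o,np.round((h*4+1.5)).astype(np.int32),1); return cv2.resize(o.astype(np.float32),(560,420),interpolation=cv2.INTER_AREA)
f=lambda q:np.abs(sil(q)-m).sum()
for free in (0,1):
    if free: g=lambda v:f([v[0],v[1],v[2],v[3],np.radians(v[4])]); x0=[452,243,95,-.1,35]; d=np.array([4,4,6,.05,3])
    else: g=lambda v:f([v[0],v[1],95,v[2],np.radians(35)]); x0=[452,243,-.1]; d=np.array([5,5,.05])
    sx=np.vstack([x0]+[np.array(x0)+np.eye(len(x0))[i]*d[i] for i in range(len(x0))])
    r=minimize(g,x0,method="Nelder-Mead",options=dict(initial_simplex=sx,maxiter=200,xatol=.05)); print(free,r.x.round(3),r.fun,m.sum())
E
```

```text
[ 256  142   51  118 4255]
0 [ 4.49337e+02  2.46947e+02 -1.54000e-01] 400.8125 4255
1 [ 4.48935e+02  2.49009e+02  8.18620e+01 -1.52000e-01  4.06360e+01] 138.75 4255
```

```bash
cat >> h.py <<'E'
a=np.radians(35)
def rollframe(yaw,pitch):
    ax=np.array([-np.sin(yaw)*np.cos(pitch),np.cos(yaw)*np.cos(pitch),np.sin(pitch)])
    xr=np.array([np.cos(yaw),np.sin(yaw),0]); return ax,frame(-np.cross(xr,ax),xr)
C0=np.array([449.3,247,95]); Y0=-.154
E
python3 - <<'E'
from h import *
s,p,Rm=now(); ax,T=rollframe(Y0,a); print(T.round(3),ax)
x=T[:,0]
plan(p,Rm,[(C0-70*x,T,3),(C0+18.8*x,T,5)],0.094)
E
```

```text
[[ 0.088  0.126  0.988]
 [ 0.567  0.809 -0.153]
 [-0.819  0.574 -0.   ]] [0.12565138 0.80945772 0.57357644]
[0.011, 0, -0.003, 2.4, -1.7, 0, 0.094, 0.011, 0.001, -0.003, 2.5, -1.7, 0, 0.094, 0.011, 0, -0.003, 2.4, -1.7, 0.1, 0.094, 0.018, 0, 0, 0, 0, 0, 0.094, 0.018, 0, 0, 0, 0, 0, 0.094]
[0.018, 0, 0, 0, 0, 0, 0.094, 0.018, 0, 0, 0, 0, 0, 0.094, 0.017, 0, 0, 0, 0, 0, 0.094]
end [451.2 257.5  79.6]
```

>>> {"fn": "step_arm", "kwargs": {"commands": [0.011,0,-0.003,2.4,-1.7,0,0.094,0.011,0.001,-0.003,2.5,-1.7,0,0.094,0.011,0,-0.003,2.4,-1.7,0.1,0.094,0.018,0,0,0,0,0,0.094,0.018,0,0,0,0,0,0.094]}}

```text
clock: 3.82
eef_pos: [446.7, 227.6, 122.7]
eef_rot: [1.57, 0.959, 1.416]
wrist_force: [0.3, 0.8, 0.5]
finger_gap: 93.8
```

>>> {"fn": "step_arm", "kwargs": {"commands": [0.018,0,0,0,0,0,0.094,0.018,0,0,0,0,0,0.094,0.017,0,0,0,0,0,0.094,0,0,0,0,0,0,0.094]}}

```text
clock: 4.32
eef_pos: [451.0, 257.4, 78.7]
eef_rot: [1.574, 0.959, 1.419]
wrist_force: [0.1, 0.4, 0.4]
finger_gap: 94.0
```

```bash
python3 - <<'E'
from h import *
s,p,Rm=now(); print(s["clock"],p.round(1),s["wrist_force"].round(1))
im=manip.camera("wrist"); cam=pose("wrist",s); v=cv2.cvtColor(im,cv2.COLOR_RGB2BGR); np.save("w2.npy",im)
ax,T=rollframe(Y0,a)
for t in (-88,-52,0,52,76): cv2.circle(v,tuple(int(i) for i in proj(C0+t*ax,cam)[0].round()),3,(0,0,255),-1)
for t in (-52,52):
  for q in (-18,18): cv2.circle(v,tuple(int(i) for i in proj(C0+t*ax+q*T[:,2],cam)[0].round()),2,(0,255,0),-1)
cv2.imwrite("pics/w2.png",v)
E
```

```text
4.325 [451.  257.4  78.7] [0.1 0.4 0.4]
```

View pics/w2.png

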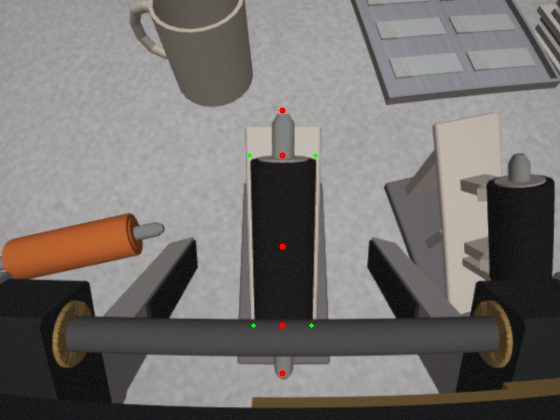

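>>> {"fn": "step_arm", "kwargs": {"commands": [0,0,0,0,0,0,0.03,0,0,0,0,0,0,0.03,0,0,0,0,0,0,0.03,0,0,0,0,0,0,0.03,0,0,0,0,0,0,0.03], "squeeze": 45}}

```text
clock: 5.0
eef_pos: [451.7, 256.7, 79.5]
eef_rot: [1.572, 0.959, 1.415]
wrist_force: [-0.2, -1.0, -0.7]
finger_gap: 47.8
```

>>> {"fn": "step_arm", "kwargs": {"commands": [0,0,0,0,0,0,0.03,0,0,0,0,0,0,0.03], "squeeze": 45}}

```text
clock: 5.25
eef_pos: [451.7, 256.7, 79.5]
eef_rot: [1.572, 0.959, 1.416]
wrist_force: [0.9, -0.3, -0.6]
finger_gap: 30.7
```

```bash
python3 - <<'E'
from h import *
s,p,Rm=now(); print(s["clock"],p.round(1),s["finger_gap"],s["wrist_force"].round(1))
im=manip.camera("wrist"); v=cv2.cvtColor(im,cv2.COLOR_RGB2BGR)
print(manip.read_state()["finger_gap"])
sc=cv2.cvtColor(manip.camera("scene"),cv2.COLOR_RGB2BGR)[130:270,300:500]
cv2.imwrite("pics/w3.png",np.hstack([v[90:400,150:450],cv2.resize(sc,(443,310))]))
E
```

```text
5.25 [451.7 256.7  79.5] 30.69223041124738 [ 0.9 -0.3 -0.6]
30.195474445062064
```

View pics/w3.png

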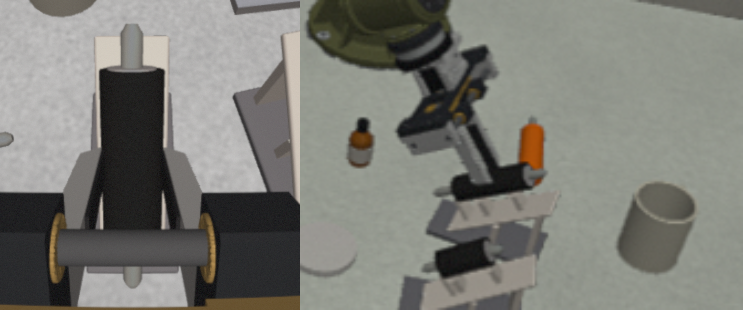

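>>> {"fn": "step_arm", "kwargs": {"commands": [0,0,0,0,0,0,0.02,0,0,0,0,0,0,0.02], "squeeze": 45}}

```text
clock: 5.6
eef_pos: [451.6, 256.5, 79.9]
eef_rot: [1.571, 0.959, 1.416]
wrist_force: [-6.6, -8.6, 11.2]
finger_gap: 23.3
```

```bash
python3 - <<'E'
from h import *
from scipy.optimize import least_squares
def camof(p,e): return pose("wrist",dict(eef_pos=np.array(p),eef_rot=np.array(e)))
c1=camof([451.6,186.3,178.8],[1.571,.961,1.571]); c2=camof([451.1,257.2,79.2],[1.573,.959,1.417])
obs=[(c1,76,290,117),(c1,-88,271,287),(c2,76,283,113),(c2,-88,283,378)]
def res(q):
    ax,_=rollframe(q[3],q[4]); return np.concatenate([proj(q[:3]+t*ax,c)[0]-[u,v] for c,t,u,v in obs])
for pf in (None,a):
    f=res if pf is None else (lambda q:res(list(q)+[pf]))
    r=least_squares(f,[449,247,95,-.15]+([a] if pf is None else [])); print(r.x.round(3),r.fun.round(1))
t=pose("top"); s=pose("scene")
for z in (70,95): 
    for q in r.x[:2],: print(z,proj([*q,z],t),proj([*q,z],s))
ax,T=rollframe(-.154,a); print("tool coords of fit centre",T.T@(r.x[:3]-[451.1,257.2,79.2]))
sst,p,Rm=now(); print(p, sst["finger_gap"],sst["wrist_force"].round(1))
im=manip.camera("wrist"); v=cv2.cvtColor(im,cv2.COLOR_RGB2BGR)[180:400,170:390]
cv2.imwrite("pics/w4.png",cv2.resize(v,(700,700),interpolation=cv2.INTER_CUBIC)[:600])
E
```

```text
[ 4.49128e+02  2.39931e+02  1.01495e+02 -1.50000e-01  6.88000e-01] [-0.1 -1.6 -1.7  0.5  0.2  0.9  1.1 -0.4]
[ 4.49644e+02  2.43977e+02  9.55910e+01 -1.49000e-01] [ 0.7 -1.6 -1.7  0.6 -0.3  0.9  1.1 -0.4]
70 [[197.62035374 235.69512229]] [[383.74132085 218.52656046]]
95 [[196.45055872 234.60429985]] [[385.20638045 212.18155432]]
tool coords of fit centre [-21.04907823  -1.4847382    0.58908165]
[451.59122597 256.52516062  79.88642996] 23.257931100336858 [-6.6 -8.6 11.2]
```

View pics/w4.png

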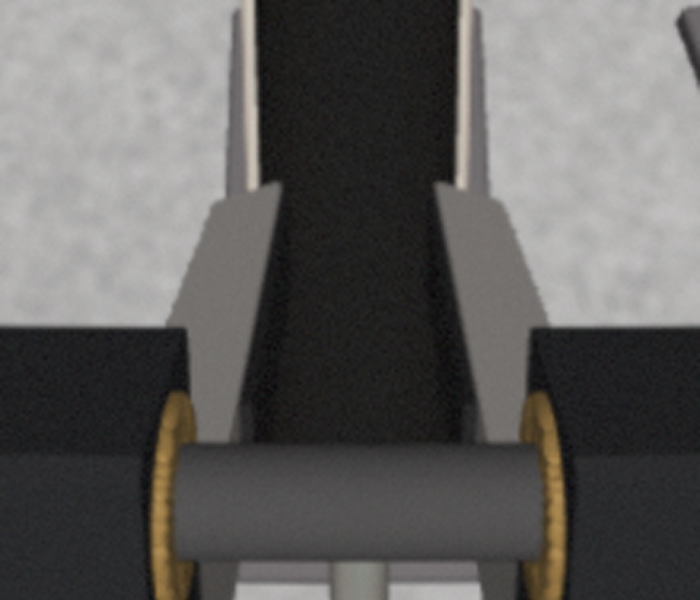

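>>> {"fn": "step_arm", "kwargs": {"commands": [0,0,0,0,0,0,0.06,0,0,0,0,0,0,0.06,0,0,0,0,0,0,0.06,0,0,0,0,0,0,0.06,0,0,0,0,0,0,0.06]}}

```text
clock: 6.28
eef_pos: [451.6, 256.7, 79.4]
eef_rot: [1.572, 0.959, 1.416]
wrist_force: [0.7, 0.5, -0.0]
finger_gap: 60.0
```

>>> {"fn": "step_arm", "kwargs": {"commands": [0.01,0,0,0,0,0,0.06,0.01,0,0,0,0,0,0.06,0,0,0,0,0,0,0.06]}}

```text
clock: 6.65
eef_pos: [452.9, 268.5, 62.1]
eef_rot: [1.574, 0.96, 1.419]
wrist_force: [0.8, 0.3, 0.3]
finger_gap: 60.2
```

```bash
python3 - <<'E'
from h import *
sst,p,Rm=now(); print(sst["clock"],p, sst["finger_gap"],sst["wrist_force"].round(1))
im=manip.camera("wrist"); v=cv2.cvtColor(im,cv2.COLOR_RGB2BGR)[90:400,150:410]
sc=cv2.cvtColor(manip.camera("scene"),cv2.COLOR_RGB2BGR)[180:240,360:420]
cv2.imwrite("pics/w5.png",np.hstack([cv2.resize(v,(416,496)),cv2.resize(sc,(384,496))]))
E
```

```text
6.65 [452.87011636 268.46867257  62.10901644] 60.17448805924494 [0.8 0.3 0.3]
```

View pics/w5.png

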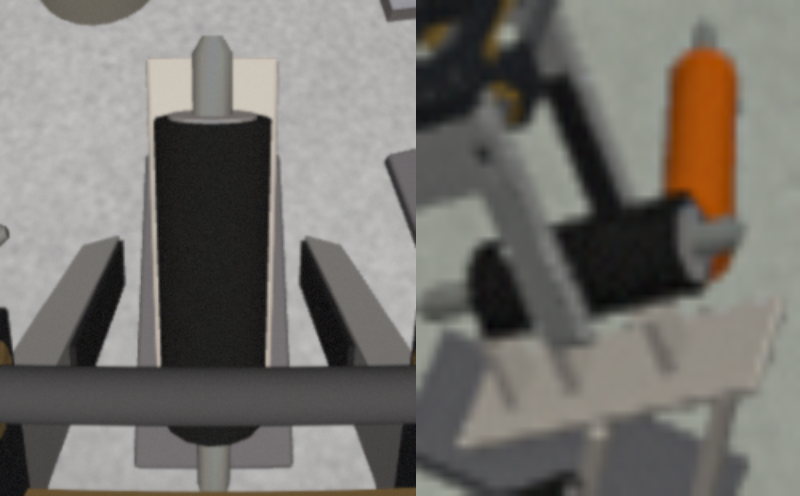

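>>> {"fn": "step_arm", "kwargs": {"commands": [0.006,0,0,0,0,0,0.06,0,0,0,0,0,0,0.03,0,0,0,0,0,0,0.03,0,0,0,0,0,0,0.03,0,0,0,0,0,0,0.03], "squeeze": 50}}

```text
clock: 7.38
eef_pos: [453.8, 271.5, 58.3]
eef_rot: [1.572, 0.959, 1.416]
wrist_force: [-3.5, -0.9, 2.4]
finger_gap: 35.1
```

>>> {"fn": "step_arm", "kwargs": {"commands": [0,0,0,0,0,0,0.03,0,0,0,0,0,0,0.03,0,0,0,0,0,0,0.03]}}

```text
clock: 7.75
eef_pos: [453.8, 271.5, 58.3]
eef_rot: [1.572, 0.959, 1.416]
wrist_force: [-5.7, -1.3, 4.7]
finger_gap: 35.1
```

```bash
cat >> h.py <<'E'
G=np.array([-46.5,-1.4,0.6])  # roller centre in tool frame
def tool(yaw,pitch,tilt=0):
    ax,T=rollframe(yaw,pitch); return R.from_rotvec(ax*tilt).as_matrix()@T
def tcp(c,T): return np.array(c)-T@G
E
python3 - <<'E'
from h import *
s,p,Rm=now(); x=Rm[:,0]
p1=p-45*x
yw=-.186; xs=np.array([np.cos(yw),np.sin(yw),0]); seat=np.array([483,-177,100])
T=tool(yw,0); print(T.round(2), Rm.round(2)); 
c=seat-90*xs+[0,0,120]
T2=tool(-.16,.3)
plan(p,Rm,[(p1,Rm,5),(tcp([430,150,220],T2),T2,5),(tcp(c,T),T,10)],0.03)
E
```

```text
[[ 0.    0.18  0.98]
 [ 0.    0.98 -0.18]
 [-1.    0.    0.  ]] [[ 0.09  0.13  0.99]
 [ 0.57  0.81 -0.15]
 [-0.82  0.57 -0.  ]]
[-0.009, 0, 0, 0, 0, 0, 0.03, -0.009, 0, 0, 0, 0, 0, 0.03, -0.009, 0, 0, 0, 0, 0, 0.03, -0.009, 0, 0, 0, 0, 0, 0.03, -0.009, 0, 0, 0, 0, 0, 0.03]
[-0.023, -0.004, -0.001, 0, 0, -3.6, 0.03, -0.022, -0.006, -0.001, 0.1, 0, -3.6, 0.03, -0.022, -0.007, -0.001, 0, 0, -3.6, 0.03, -0.022, -0.008, -0.001, 0.1, -0.1, -3.5, 0.03, -0.021, -0.01, -0.001, 0, 0, -3.6, 0.03]
[-0.009, -0.031, 0.001, 0.2, 0, -1.7, 0.03, -0.008, -0.031, 0.002, 0.1, 0, -1.7, 0.03, -0.008, -0.032, 0.002, 0.2, 0, -1.7, 0.03, -0.007, -0.032, 0.002, 0.1, 0, -1.7, 0.03, -0.006, -0.032, 0.002, 0.2, 0, -1.7, 0.03]
[-0.004, -0.032, 0.002, 0.1, -0.1, -1.7, 0.03, -0.004, -0.033, 0.002, 0.2, 0, -1.7, 0.03, -0.003, -0.032, 0.002, 0.1, -0.1, -1.8, 0.03, -0.001, -0.033, 0.001, 0.2, 0, -1.7, 0.03, -0.001, -0.032, 0.002, 0.1, -0.1, -1.8, 0.03]
end [ 394.3 -158.5  173.8]
```

>>> {"fn": "step_arm", "kwargs": {"commands": [-0.009,0,0,0,0,0,0.03,-0.009,0,0,0,0,0,0.03,-0.009,0,0,0,0,0,0.03,-0.009,0,0,0,0,0,0.03,-0.009,0,0,0,0,0,0.03]}}

```text
clock: 8.38
eef_pos: [449.9, 245.5, 95.5]
eef_rot: [1.571, 0.959, 1.415]
wrist_force: [-0.8, -0.5, -3.3]
finger_gap: 35.1
```

>>> {"fn": "step_arm", "kwargs": {"commands": [-0.023,-0.004,-0.001,0,0,-3.6,0.03,-0.022,-0.006,-0.001,0.1,0,-3.6,0.03,-0.022,-0.007,-0.001,0,0,-3.6,0.03,-0.022,-0.008,-0.001,0.1,-0.1,-3.5,0.03,-0.021,-0.01,-0.001,0,0,-3.6,0.03]}}

```text
clock: 9.0
eef_pos: [431.9, 164.2, 177.2]
eef_rot: [1.571, 1.274, 1.411]
wrist_force: [-0.6, 0.0, -2.8]
finger_gap: 34.8
```

>>> {"fn": "step_arm", "kwargs": {"commands": [-0.009,-0.031,0.001,0.2,0,-1.7,0.03,-0.008,-0.031,0.002,0.1,0,-1.7,0.03,-0.008,-0.032,0.002,0.2,0,-1.7,0.03,-0.007,-0.032,0.002,0.1,0,-1.7,0.03,-0.006,-0.032,0.002,0.2,0,-1.7,0.03]}}

```text
clock: 9.62
eef_pos: [413.9, 1.9, 175.9]
eef_rot: [1.595, 1.421, 1.421]
wrist_force: [1.1, -0.2, -3.1]
finger_gap: 35.2
```

>>> {"fn": "step_arm", "kwargs": {"commands": [-0.004,-0.032,0.002,0.1,-0.1,-1.7,0.03,-0.004,-0.033,0.002,0.2,0,-1.7,0.03,-0.003,-0.032,0.002,0.1,-0.1,-1.8,0.03,-0.001,-0.033,0.001,0.2,0,-1.7,0.03,-0.001,-0.032,0.002,0.1,-0.1,-1.8,0.03]}}

```text
clock: 10.25
eef_pos: [393.8, -159.6, 174.1]
eef_rot: [-1.271, 1.569, -1.458]
wrist_force: [0.3, 0.1, -3.8]
finger_gap: 35.1
```

>>> {"fn": "step_arm", "kwargs": {"commands": [0,0,0,0,0,0,0.03,0,0,0,0,0,0,0.03]}}

```text
clock: 10.5
eef_pos: [394.2, -158.0, 173.9]
eef_rot: [-0.491, 1.57, -0.677]
wrist_force: [0.2, -0.1, -3.1]
finger_gap: 35.1
```

```bash
python3 - <<'E'
from h import *
s,p,Rm=now(); print(s["clock"],p.round(1),s["eef_rot"].tolist(),s["finger_gap"],s["wrist_force"].round(1),s["joints"].round(2))
im=manip.camera("wrist"); np.save("w6.npy",im); np.savez("w6s.npz",p=s["eef_pos"],e=s["eef_rot"])
cam=pose("wrist",s)
tp=manip.camera("top"); np.save("t6.npy",tp); sc=manip.camera("scene"); np.save("s6.npy",sc)
for n in ("bail_bar","bail_hinge","cup_r","cup_l","seat"): print(n,[(np.round(d["centre"],1).tolist(),round(d["score"],2)) for d in manip.find_in(n,"wrist")])
v=cv2.cvtColor(im,cv2.COLOR_RGB2BGR); yw=-.186
Rs=R.from_euler('z',yw).as_matrix(); seat=np.array([483,-177,100])
for q in [(x,y,16) for x in(-25,25) for y in(-86,-70,70,86)]+[(95,-81,30),(95,81,30)]:
    cv2.circle(v,tuple(int(i) for i in proj(seat+Rs@np.array(q),cam)[0].round()),2,(0,0,255),-1)
for t in (-88,-52,52,76): cv2.circle(v,tuple(int(i) for i in proj(p+Rm@(G+[0,t,0]),cam)[0].round()),2,(0,255,0),-1)
cv2.imwrite("pics/w6.png",cv2.resize(v,(800,600),interpolation=cv2.INTER_CUBIC))
E
```

```text
10.5 [ 394.2 -158.   173.9] [-0.4909238683968363, 1.5701026250855965, -0.6771276627301402] 35.06923461914526 [ 0.2 -0.1 -3.1] [-0.47  0.02  1.85 -0.    1.27 -0.28]
bail_bar [([112.2, 543.7], 0.96)]
bail_hinge [([179.0, 437.4], 0.73)]
cup_r [([177.8, 436.9], 0.74)]
cup_l [([177.8, 436.9], 0.74)]
seat [([179.6, 429.3], 0.64)]
```

View pics/w6.png

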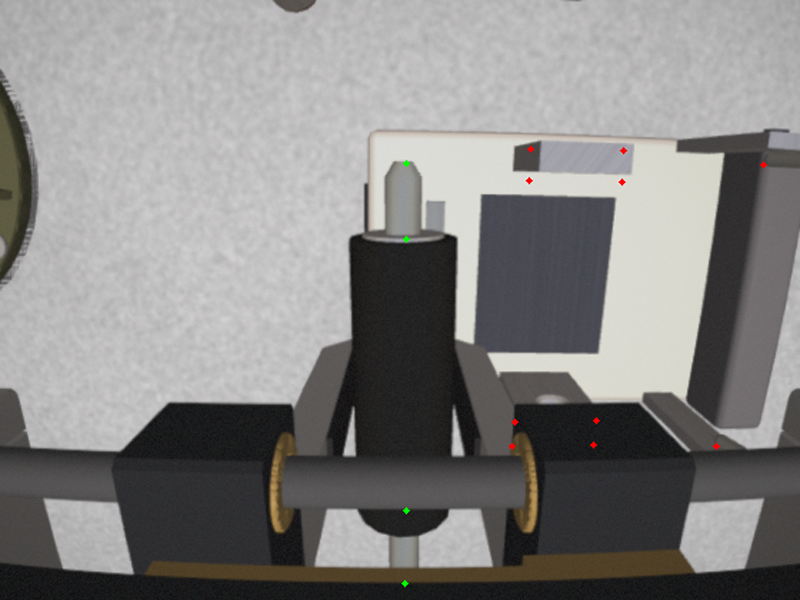

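>>> {"fn": "step_arm", "kwargs": {"commands": [0,-0.035,0,0,0,0,0.03,0,-0.035,0,0,0,0,0.03,0,-0.035,0,0,0,0,0.03,0,-0.015,0,0,0,0,0.03,0,0,0,0,0,0,0.03]}}

```text
clock: 11.52
eef_pos: [372.0, -276.5, 173.7]
eef_rot: [-0.93, 1.57, -1.117]
wrist_force: [-0.4, 0.1, -2.7]
finger_gap: 35.2
```

>>> {"fn": "step_arm", "kwargs": {"commands": [0,0,0,0,0,0,0.03]}}

```text
clock: 11.65
eef_pos: [372.4, -275.5, 173.9]
eef_rot: [-0.773, 1.57, -0.958]
wrist_force: [-0.2, 0.0, -1.9]
finger_gap: 34.9
```

```bash
python3 - <<'E'
from h import *
s,p,Rm=now(); print(s["clock"],p.round(1),Rm[:,1].round(3))
im=manip.camera("wrist"); np.save("w7.npy",im); np.savez("w7s.npz",p=s["eef_pos"],e=s["eef_rot"])
cam=pose("wrist",s); v=cv2.cvtColor(im,cv2.COLOR_RGB2BGR); yw=-.186
print("bar",[(np.round(d["centre"],1).tolist(),round(d["score"],2)) for d in manip.find_in("bail_bar","wrist")])
Rs=R.from_euler('z',yw).as_matrix(); seat=np.array([488,-173,100])
for q in [(x,y,16) for x in(-25,25) for y in(-86,-70,70,86)]+[(95,-81,30),(95,81,30)]:
    cv2.circle(v,tuple(int(i) for i in proj(seat+Rs@np.array(q),cam)[0].round()),2,(0,0,255),-1)
cv2.imwrite("pics/w7.png",cv2.resize(v[:,220:],(800,420*800//340),interpolation=cv2.INTER_CUBIC)[:600])
E
```

```text
11.65 [ 372.4 -275.5  173.9] [ 0.184  0.983 -0.001]
bar [([169.1, 540.3], 0.69), ([384.6, 280.6], 0.67)]
```

View pics/w7.png

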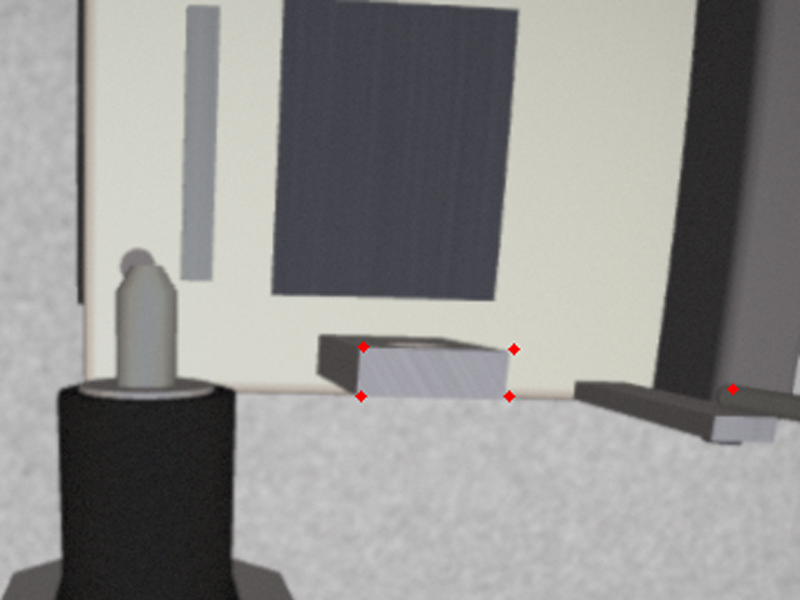

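```bash
python3 - <<'E'
from h import *
from scipy.optimize import least_squares
def cam(f): z=np.load(f); return pose("wrist",dict(eef_pos=z["p"],eef_rot=z["e"]))
c6,c7=cam("w6s.npz"),cam("w7s.npz"); k=.7; s=340/800
O=[(c6,q,u*k,v*k) for q,u,v in [((-25,86),540,141),((25,86),634,143),((25,70),633,173),((-25,70),541,172)]]
O+=[(c7,q,220+u*s,v*s) for q,u,v in [((-25,-70),360,347),((25,-70),509,351),((25,-86),508,397),((-25,-86),356.5,395)]]
def f(q,z=100):
    Rs=R.from_euler('z',q[2]).as_matrix()
    return np.concatenate([proj(np.array([q[0],q[1],(q[3] if len(q)>3 else z)])+Rs@np.array([*a,16]),c)[0]-[u,v] for c,a,u,v in O])
r=least_squares(f,[488,-173,-.186]); print(r.x.round(3),r.fun.round(1))
r=least_squares(f,[488,-173,-.186,100]); print(r.x.round(3))
x=r.x; Rs=R.from_euler('z',-.186).as_matrix()
# bail bar ray from w6, at hinge-plane radius 100
o,d=ray(543.7,112.2,c6); S=np.array([488,-173,100]);h=S+Rs@np.array([95,0,30])
o2,d2=Rs.T@(o-h),Rs.T@d; t=np.linspace(50,500,4501); P=o2+t[:,None]*d2; 
e=np.abs(np.hypot(P[:,0],P[:,2])-100); i=e.argmin(); print(P[i],e[i],np.arctan2(P[i,2],-P[i,0]))
E
```

```text
[ 4.88448e+02 -1.73797e+02 -1.99000e-01] [ 1.  -0.8  0.5  0.  -1.   0.7 -1.2 -0.6  0.4 -0.1  0.8 -0.3 -1.   0.8
  0.4  0.4]
[ 4.88602e+02 -1.73843e+02 -1.99000e-01  9.95470e+01]
[ 63.16985446  80.8119029  -77.48677549] 0.026849165556029675 -2.2547575166030036
```

```bash
cat >> h.py <<'E'
S=np.array([488.4,-173.8,100.]); YS=-.199; RS=R.from_euler('z',YS).as_matrix()
def wp(tipy,tipz,thdeg,comp=0,x=0,tilt=-.17):
    th=np.radians(thdeg); c=np.array([x,tipy+(88-comp)*np.cos(th),tipz+(88-comp)*np.sin(th)])
    T=tool(YS,th,tilt); return tcp(S+RS@c,T),T
E
python3 - <<'E'
from h import *
s,p,Rm=now()
W=[(*wp(-75,95,17,x=-40),6),(*wp(-66,60,17),4),(*wp(-66,15,17),5)]
p2,R2=plan(p,Rm,W,0.03); print(p2,R2[:,0].round(2),R2[:,1].round(2))
E
```

```text
[-0.001, 0.024, 0.01, 0.4, -1.6, 2.8, 0.03, 0.001, 0.024, 0.01, 0.4, -1.6, 2.8, 0.03, 0.003, 0.024, 0.01, 0.4, -1.6, 2.8, 0.03, 0.004, 0.025, 0.01, 0.4, -1.6, 2.8, 0.03, 0.005, 0.024, 0.01, 0.3, -1.7, 2.9, 0.03]
[0.007, 0.024, 0.009, 0.4, -1.6, 2.8, 0.03, 0.011, 0, 0.008, 0, 0, 0, 0.03, 0.01, 0, 0.009, 0, 0, 0, 0.03, 0.011, -0.001, 0.008, 0, 0, 0, 0.03, 0.01, 0, 0.009, 0, 0, 0, 0.03]
[0.009, -0.003, -0.002, 0, 0, 0, 0.03, 0.008, -0.003, -0.001, 0, 0, 0, 0.03, 0.009, -0.003, -0.002, 0, 0, 0, 0.03, 0.008, -0.002, -0.001, 0, 0, 0, 0.03, 0.009, -0.003, -0.002, 0, 0, 0, 0.03]
end [ 501.5 -143.2   96.8]
[ 501.52272353 -143.23103797   96.84427378] [ 0.22  0.25 -0.94] [0.19 0.94 0.29]
```

>>> {"fn": "step_arm", "kwargs": {"commands": [-0.001,0.024,0.01,0.4,-1.6,2.8,0.03,0.001,0.024,0.01,0.4,-1.6,2.8,0.03,0.003,0.024,0.01,0.4,-1.6,2.8,0.03,0.004,0.025,0.01,0.4,-1.6,2.8,0.03,0.005,0.024,0.01,0.3,-1.7,2.9,0.03]}}

```text
clock: 12.38
eef_pos: [446.4, -165.6, 176.9]
eef_rot: [1.061, 1.286, 0.843]
wrist_force: [-0.2, -0.4, -2.6]
finger_gap: 34.8
```

>>> {"fn": "step_arm", "kwargs": {"commands": [0.007,0.024,0.009,0.4,-1.6,2.8,0.03,0.011,0,0.008,0,0,0,0.03,0.01,0,0.009,0,0,0,0.03,0.011,-0.001,0.008,0,0,0,0.03,0.01,0,0.009,0,0,0,0.03]}}

```text
clock: 13.0
eef_pos: [502.6, -143.9, 141.7]
eef_rot: [1.068, 1.232, 0.842]
wrist_force: [0.6, -0.3, -2.4]
finger_gap: 34.4
```

>>> {"fn": "step_arm", "kwargs": {"commands": [0.009,-0.003,-0.002,0,0,0,0.03,0.008,-0.003,-0.001,0,0,0,0.03,0.009,-0.003,-0.002,0,0,0,0.03,0.008,-0.002,-0.001,0,0,0,0.03,0.009,-0.003,-0.002,0,0,0,0.03]}}

```text
clock: 13.62
eef_pos: [501.4, -144.2, 96.3]
eef_rot: [1.065, 1.231, 0.839]
wrist_force: [-0.4, -0.3, -3.1]
finger_gap: 35.1
```

>>> {"fn": "step_arm", "kwargs": {"commands": [0,0,0,0,0,0,0.03,0,0,0,0,0,0,0.03]}}

```text
clock: 13.88
eef_pos: [501.5, -144.2, 96.9]
eef_rot: [1.065, 1.231, 0.839]
wrist_force: [0.4, -0.8, -1.9]
finger_gap: 34.7
```

```bash
python3 - <<'E'
from h import *
s,p,Rm=now(); print(s["clock"],p.round(1),s["finger_gap"],s["wrist_force"].round(1)); c=p+Rm@G
print("tip, rigid, centre in seat:",[(RS.T@(c+t*Rm[:,1]-S)).round(1).tolist() for t in(-88,76,0)])
im=manip.camera("wrist"); cam=pose("wrist",s); v=cv2.cvtColor(im,cv2.COLOR_RGB2BGR)
for q in [(x,y,16) for x in(-25,25) for y in(70,86)]:
    cv2.circle(v,tuple(int(i) for i in proj(S+RS@np.array(q),cam)[0].round()),2,(0,0,255),-1)
for t in (-88,-52,52,76): cv2.circle(v,tuple(int(i) for i in proj(c+t*Rm[:,1],cam)[0].round()),2,(0,255,0),-1)
sc=cv2.cvtColor(manip.camera("scene"),cv2.COLOR_RGB2BGR)[150:270,180:300]
cv2.imwrite("pics/w8.png",np.hstack([v[:,120:460],cv2.resize(sc,(420,420),interpolation=cv2.INTER_CUBIC)]))
E
```

```text
13.875 [ 501.5 -144.2   96.9] 34.70155140579697 [ 0.4 -0.8 -1.9]
tip, rigid, centre in seat: [[-0.5, -67.3, 14.8], [-0.2, 89.5, 62.6], [-0.3, 16.8, 40.5]]
```

View pics/w8.png

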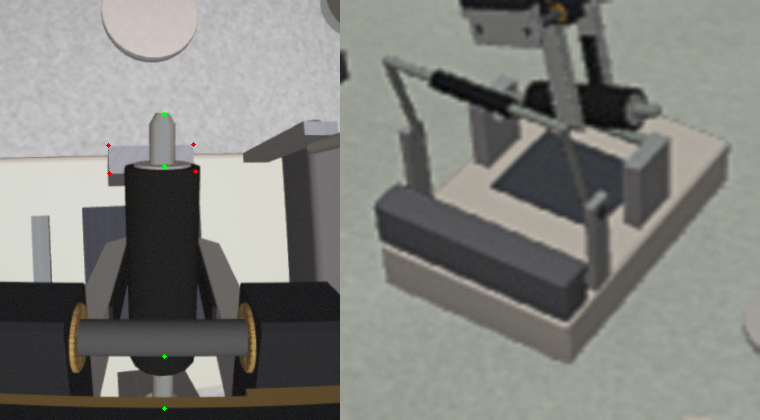

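```bash
python3 - <<'E'
from h import *
s,p,Rm=now()
p,Rm=plan(p,Rm,[(*wp(-65,0,17,x=.5),3)],0.03)
p,Rm=plan(p,Rm,[(*wp(-77,-1,17,x=.5),3),(p*0+wp(-84,-1,17,x=.5)[0],wp(0,0,17)[1],2)],0.03)
p,Rm=plan(p,Rm,[(*wp(-79.5,-1,11.5,17,x=.5),5)],0.03)
p,Rm=plan(p,Rm,[(*wp(-79.5,-1.5,0,18,x=.5),5)],0.03)
E
```

```text
[0.0049, -0.0007, -0.0006, 0, 0, 0, 0.03, 0.005, -0.0007, -0.0006, 0, 0, 0, 0.03, 0.0049, -0.0006, -0.0006, -0.1, 0, 0.1, 0.03]
end [ 502.7 -142.1   82.2]
[-0.0008, -0.0039, 0.0002, 0, 0, 0, 0.03, -0.0009, -0.0039, 0.0001, 0, 0, 0, 0.03, -0.0008, -0.004, 0.0002, 0, 0, 0, 0.03, -0.001, -0.0033, 0.0001, 0, 0, 0, 0.03, -0.001, -0.0034, 0.0002, 0, 0, 0, 0.03]
end [ 499.  -160.7   81.2]
[0.0016, -0.0035, -0.0003, -0.2, 0, -1.1, 0.03, 0.0016, -0.0034, -0.0003, -0.2, 0, -1.1, 0.03, 0.0017, -0.0034, -0.0003, -0.2, 0, -1.1, 0.03, 0.0018, -0.0034, -0.0003, -0.2, 0, -1.1, 0.03, 0.0018, -0.0034, -0.0003, -0.1, 0, -1, 0.03]
end [ 496.1 -174.8   68.5]
[0.0027, -0.0023, -0.0005, -0.4, 0, -2.3, 0.03, 0.0028, -0.0022, -0.0005, -0.4, 0, -2.3, 0.03, 0.0029, -0.0021, -0.0005, -0.4, 0, -2.3, 0.03, 0.003, -0.002, -0.0005, -0.4, 0, -2.2, 0.03, 0.0031, -0.0019, -0.0005, -0.4, 0, -2.3, 0.03]
end [ 494.4 -183.3   52.6]
```

>>> {"fn": "step_arm", "kwargs": {"commands": [0.0049,-0.0007,-0.0006,0,0,0,0.03,0.005,-0.0007,-0.0006,0,0,0,0.03,0.0049,-0.0006,-0.0006,0,0,0,0.03,0,0,0,0,0,0,0.03], "squeeze": 58}}

```text
clock: 14.48
eef_pos: [502.3, -141.7, 81.4]
eef_rot: [1.069, 1.231, 0.842]
wrist_force: [0.6, 0.2, -2.2]
finger_gap: 34.9
```

>>> {"fn": "step_arm", "kwargs": {"commands": [-0.0008,-0.0039,0.0002,0,0,0,0.03,-0.0009,-0.0039,0.0001,0,0,0,0.03,-0.0008,-0.004,0.0002,0,0,0,0.03,-0.001,-0.0033,0.0001,0,0,0,0.03,-0.001,-0.0034,0.0002,0,0,0,0.03]}}

```text
clock: 15.1
eef_pos: [498.7, -160.3, 80.9]
eef_rot: [1.069, 1.23, 0.843]
wrist_force: [0.8, 5.8, -1.9]
finger_gap: 34.7
```

>>> {"fn": "step_arm", "kwargs": {"commands": [0,0,0,0,0,0,0.03,0,0,0,0,0,0,0.03]}}

```text
clock: 15.35
eef_pos: [498.7, -160.1, 80.8]
eef_rot: [1.069, 1.231, 0.842]
wrist_force: [0.7, 5.8, -2.3]
finger_gap: 34.6
```

>>> {"fn": "step_arm", "kwargs": {"commands": [0.0016,-0.0035,-0.0003,-0.2,0,-1.1,0.03,0.0016,-0.0034,-0.0003,-0.2,0,-1.1,0.03,0.0017,-0.0034,-0.0003,-0.2,0,-1.1,0.03,0.0018,-0.0034,-0.0003,-0.2,0,-1.1,0.03,0.0018,-0.0034,-0.0003,-0.1,0,-1,0.03]}}

```text
clock: 15.98
eef_pos: [496.0, -173.6, 68.2]
eef_rot: [0.883, 1.309, 0.665]
wrist_force: [3.4, 9.4, -0.1]
finger_gap: 34.9
```

>>> {"fn": "step_arm", "kwargs": {"commands": [0,0,0,0,0,0,0.03,0,0,0,0,0,0,0.03]}}

```text
clock: 16.23
eef_pos: [496.0, -173.4, 68.3]
eef_rot: [0.884, 1.308, 0.667]
wrist_force: [2.1, 11.1, -0.8]
finger_gap: 35.0
```

```bash
python3 - <<'E'
from h import *
s,p,Rm=now(); print(s["clock"],p.round(1),s["finger_gap"],s["wrist_force"].round(1)); c=p+Rm@G
print("tip, rigid, centre in seat:",[(RS.T@(c+t*Rm[:,1]-S)).round(1).tolist() for t in(-88,76,0)])
im=manip.camera("wrist"); cam=pose("wrist",s); v=cv2.cvtColor(im,cv2.COLOR_RGB2BGR)
for q in [(x,y,16) for x in(-25,25) for y in(70,86)]:
    cv2.circle(v,tuple(int(i) for i in proj(S+RS@np.array(q),cam)[0].round()),2,(0,0,255),-1)
for t in (-52,52,76): cv2.circle(v,tuple(int(i) for i in proj(c+t*Rm[:,1],cam)[0].round()),2,(0,255,0),-1)
cv2.imwrite("pics/w9.png",cv2.resize(v[60:360,160:460],(600,600),interpolation=cv2.INTER_CUBIC))
plan(p,Rm,[(*wp(-79.5,-1.5,0,18,x=.5),5)],0.03)
E
```

```text
16.225 [ 496.  -173.4   68.3] 35.04234277147335 [ 2.1 11.1 -0.8]
tip, rigid, centre in seat: [[0.0, -94.9, -4.7], [0.3, 65.7, 28.3], [0.2, -8.7, 13.0]]
[0.0027, -0.0026, -0.0004, -0.4, 0, -2.3, 0.03, 0.0027, -0.0025, -0.0004, -0.4, 0, -2.3, 0.03, 0.0029, -0.0023, -0.0004, -0.4, 0, -2.3, 0.03, 0.0029, -0.0022, -0.0004, -0.4, 0, -2.3, 0.03, 0.003, -0.0022, -0.0005, -0.4, -0.1, -2.2, 0.03]
end [ 494.4 -183.3   52.6]
```

View pics/w9.png

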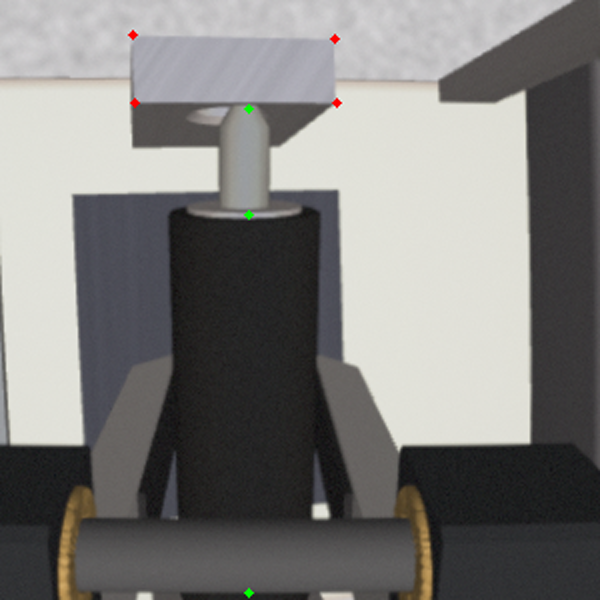

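>>> {"fn": "step_arm", "kwargs": {"commands": [0.0027,-0.0028,-0.0004,-0.4,0,-2.3,0.03,0.0027,-0.0027,-0.0004,-0.4,0,-2.3,0.03,0.0029,-0.0024,-0.0004,-0.4,0,-2.3,0.03,0.0029,-0.0023,-0.0004,-0.4,0,-2.3,0.03,0.003,-0.0022,-0.0005,-0.4,-0.1,-2.2,0.03]}}

```text
clock: 16.9
eef_pos: [494.1, -183.8, 52.2]
eef_rot: [-0.006, 1.4, -0.205]
wrist_force: [2.7, 12.2, -1.6]
finger_gap: 34.7
```

>>> {"fn": "step_arm", "kwargs": {"commands": [0,0,0,0,0,0,0.03,0,0,0,0,0,0,0.03]}}

```text
clock: 17.15
eef_pos: [494.1, -183.7, 52.2]
eef_rot: [0.002, 1.401, -0.198]
wrist_force: [2.0, 11.6, -1.4]
finger_gap: 35.0
```

```bash
python3 - <<'E'
from h import *
s,p,Rm=now(); print(s["clock"],p.round(1),s["finger_gap"],s["wrist_force"].round(1),s["moment"].round(2)); c=p+Rm@G
print("tip, rigid, centre in seat:",[(RS.T@(c+t*Rm[:,1]-S)).round(1).tolist() for t in(-88,76,0)])
plan(p,Rm,[(*wp(-79.5,-1.5,0,6,x=.5),6)],0.03)
E
```

```text
17.15 [ 494.1 -183.7   52.2] 35.01546070985361 [ 2.  11.6 -1.4] [ 2.1  -0.21  0.38]
tip, rigid, centre in seat: [[0.2, -98.0, -1.9], [0.3, 66.0, -1.9], [0.3, -10.0, -1.9]]
[-0.0001, 0.0021, 0, 0, 0, 0, 0.03, 0, 0.0021, 0.0001, 0, 0, 0, 0.03, -0.0001, 0.0021, 0, 0, 0, 0, 0.03, 0, 0.0021, 0.0001, 0, 0, 0, 0.03, -0.0001, 0.002, 0, 0, 0, 0, 0.03]
[0, 0.0021, 0.0001, -0.1, 0, 0, 0.03]
end [ 496.8 -171.5   52.5]
```

>>> {"fn": "step_arm", "kwargs": {"commands": [-0.0001,0.0021,0,0,0,0,0.03,0,0.0021,0.0001,0,0,0,0.03,-0.0001,0.0021,0,0,0,0,0.03,0,0.0021,0.0001,0,0,0,0.03,0,0.002,0,0,0,0,0.03]}}

```text
clock: 17.77
eef_pos: [496.2, -174.0, 52.4]
eef_rot: [-0.002, 1.401, -0.202]
wrist_force: [0.3, 7.5, -3.2]
finger_gap: 35.0
```

>>> {"fn": "step_arm", "kwargs": {"commands": [0,0.0015,0,0,0,0,0.03,0,0,0,0,0,0,0.03,0,0,0,0,0,0,0.03]}}

```text
clock: 18.15
eef_pos: [496.4, -172.8, 52.4]
eef_rot: [-0.003, 1.401, -0.203]
wrist_force: [1.1, 8.4, -2.0]
finger_gap: 35.1
```

>>> {"fn": "step_arm", "kwargs": {"commands": [0,0,0,0,0,0,0.056,0,0,0,0,0,0,0.056,0,0,0,0,0,0,0.056,0,0,0,0,0,0,0.056]}}

```text
clock: 18.65
eef_pos: [496.6, -173.6, 52.7]
eef_rot: [-0.01, 1.4, -0.211]
wrist_force: [-0.0, -0.8, 0.2]
finger_gap: 55.9
```

```bash
python3 - <<'E'
from h import *
s,p,Rm=now(); print(s["clock"],p.round(1),s["finger_gap"],s["wrist_force"].round(1))
cam=pose("wrist",s); im=manip.camera("wrist"); v=cv2.cvtColor(im,cv2.COLOR_RGB2BGR)
for q in [(0,80,-3),(0,56,-3),(-18,56,-3),(18,56,-3),(0,4,15)]:
    cv2.circle(v,tuple(int(i) for i in proj(S+RS@np.array(q),cam)[0].round()),1,(0,0,255),-1)
cv2.imwrite("pics/w10.png",cv2.resize(v[60:360,130:430],(600,600),interpolation=cv2.INTER_CUBIC))
E
```

```text
18.65 [ 496.6 -173.6   52.7] 55.90538196528408 [-0.  -0.8  0.2]
```

View pics/w10.png

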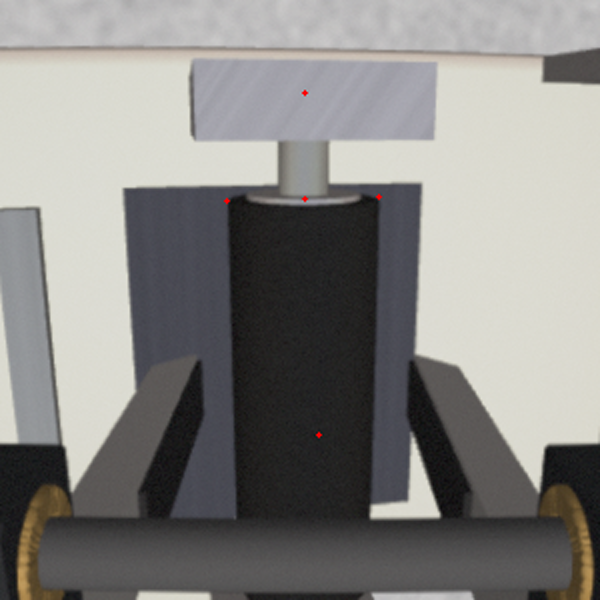

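>>> {"fn": "step_arm", "kwargs": {"commands": [-0.01,0,0,0,0,0,0.056,-0.02,0,0,0,0,0,0.056,-0.03,0,0,0,0,0,0.056,-0.03,0,0,0,0,0,0.056,-0.03,0,0,0,0,0,0.056]}}

```text
clock: 19.32
eef_pos: [476.3, -169.1, 172.6]
eef_rot: [-0.011, 1.399, -0.211]
wrist_force: [-1.0, 0.2, -0.3]
finger_gap: 56.1
```

>>> {"fn": "step_arm", "kwargs": {"commands": [-0.03,0,-0.02,0,0,0,0.0,-0.03,0,-0.03,0,0,0,0.0,-0.02,0,-0.03,0,0,0,0.0,0,0,0,0,0,0,0.0]}}

```text
clock: 19.82
eef_pos: [385.4, -150.7, 238.1]
eef_rot: [-0.016, 1.396, -0.217]
wrist_force: [1.0, 0.3, -0.4]
finger_gap: 19.6
```

```bash
python3 - <<'E'
from h import *
s,p,Rm=now(); print(s["clock"],p.round(1),s["finger_gap"],s["wrist_force"].round(1))
cam=pose("wrist",s); rays=[]
for n in("wrist","top","scene"):
    im=manip.camera(n); np.save("b_%s.npy"%n,im); c=cam if n=="wrist" else pose(n)
    L=manip.find_in("bail_bar",n); print(n,[(np.round(d["centre"],1).tolist(),round(d["score"],2)) for d in L])
    for d in L[:1]: rays.append(ray(d["centre"][1],d["centre"][0],c))
    for th in (1.6,1.83): 
        print(th,proj(S+RS@np.array([95-100*np.cos(th),0,30+100*np.sin(th)]),c).round(1))
import itertools
for a_,b_ in itertools.combinations(range(len(rays)),2): print(a_,b_,(RS.T@(tri([rays[a_],rays[b_]])-S)).round(1))
E
```

```text
19.825 [ 385.4 -150.7  238.1] 19.55259129387749 [ 1.   0.3 -0.4]
wrist [([231.4, 538.9], 0.74)]
1.6 [[533.9 219.8]]
1.83 [[552.  217.1]]
top [([173.8, 337.6], 0.77)]
1.6 [[335.5 181.2]]
1.83 [[336.6 174.3]]
scene [([178.1, 221.8], 0.81)]
1.6 [[221.9 170.9]]
1.83 [[217.  176.4]]
0 1 [123.3  -9.6 116.6]
0 2 [109.4  -3.5 119.8]
1 2 [119.2   4.1 123.6]
```

```bash
cat >> h.py <<'E'
def tipw(x,z,y=0,tip=-31):
    T=tool(YS,0,0); return S+RS@np.array([x,y,z])-T@np.array([tip,0,0]),T
E
python3 - <<'E'
from h import *
s,p,Rm=now()
print("to above"); p,Rm=plan(p,Rm,[(*tipw(60,185),5),(*tipw(160,185),4)],0.0)
print("down"); p,Rm=plan(p,Rm,[(*tipw(160,110),5)],0.0)
print("push"); p,Rm=plan(p,Rm,[(*tipw(142,112),2),(*tipw(95,112),4),(*tipw(45,92),4)],0.0)
E
```

```text
to above
[0.002, 0, 0.033, 0, 1.9, 0, 0, 0.001, -0.001, 0.033, 0, 2, 0, 0, 0, 0, 0.033, 0, 1.9, 0, 0, -0.002, -0.001, 0.033, 0, 2, 0, 0, -0.003, 0, 0.033, -0.1, 1.9, 0.1, 0]
[0, 0, 0.025, 0, 0, 0, 0, 0, 0, 0.025, 0, 0, 0, 0, 0, 0, 0.025, 0, 0, 0, 0, 0, 0, 0.025, 0, 0, 0, 0]
end [ 644.8 -205.   254.4]
down
[0.015, 0, 0, 0, 0, 0, 0, 0.015, 0, 0, 0, 0, 0, 0, 0.015, 0, 0, 0, 0, 0, 0, 0.015, 0, 0, 0, 0, 0, 0, 0.015, 0, 0, 0, 0, 0, 0]
end [ 644.9 -205.   179.4]
push
[-0.001, 0, -0.009, 0, 0, 0, 0, -0.001, 0, -0.009, 0, 0, 0, 0, 0, 0, -0.012, 0, 0, 0, 0, 0, 0, -0.012, 0, 0, 0, 0, 0, 0, -0.011, 0, 0, 0, 0]
[0, 0, -0.012, 0, 0, 0, 0, 0.005, 0, -0.012, 0, 0, 0, 0, 0.005, 0, -0.013, 0, 0, 0, 0, 0.005, 0, -0.012, 0, 0, 0, 0, 0.005, 0, -0.013, 0, 0, 0, 0]
end [ 532.1 -182.3  161.3]
```

>>> {"fn": "step_arm", "kwargs": {"commands": [-0.006,0,0.033,0,1.9,0,0,-0.006,-0.001,0.033,0,2,0,0,0,0,0.033,0,1.9,0,0,-0.002,-0.001,0.033,0,2,0,0,-0.003,0,0.033,-0.1,1.9,0.1,0]}}

```text
clock: 20.75
eef_pos: [545.6, -185.0, 269.1]
eef_rot: [2.708, 1.57, 2.51]
wrist_force: [0.4, -0.5, -0.1]
finger_gap: 0.4
```

>>> {"fn": "step_arm", "kwargs": {"commands": [0,0,0.025,0,0,0,0,0,0,0.025,0,0,0,0,0,0,0.025,0,0,0,0,0,0,0.025,0,0,0,0,0,0,0,0,0,0,0]}}

```text
clock: 21.38
eef_pos: [643.1, -204.5, 267.8]
eef_rot: [2.64, 1.57, 2.442]
wrist_force: [-0.3, -0.3, 0.4]
finger_gap: 0.5
```

>>> {"fn": "step_arm", "kwargs": {"commands": [0.018,0,0,0,0,0,0,0.018,0,0,0,0,0,0,0.018,0,0,0,0,0,0,0.018,0,0,0,0,0,0,0.018,0,0,0,0,0,0]}}

```text
clock: 22.0
eef_pos: [642.3, -204.6, 179.0]
eef_rot: [0.052, 1.569, -0.147]
wrist_force: [-0.0, 0.7, -0.1]
finger_gap: 0.4
```

>>> {"fn": "step_arm", "kwargs": {"commands": [0,0,0,0,0,0,0]}}

```text
clock: 22.12
eef_pos: [641.9, -204.4, 178.4]
eef_rot: [2.572, 1.57, 2.374]
wrist_force: [0.6, -0.1, -0.3]
finger_gap: 0.4
```

```bash
python3 - <<'E'
from h import *
s,p,Rm=now(); print(s["clock"],p.round(1),s["finger_gap"],s["wrist_force"].round(1)); print("tip",(RS.T@(p+Rm@[-31,0,0]-S)).round(1), Rm.round(2).tolist())
print("push"); p,Rm=plan(p,Rm,[(*tipw(142,112),2),(*tipw(95,112),4),(*tipw(45,92),4)],0.0)
E
```

```text
22.125 [ 641.9 -204.4  178.4] 0.4244159969581852 [ 0.6 -0.1 -0.3]
tip [156.5   0.4 109.4] [[-0.0, 0.2, 0.98], [0.0, 0.98, -0.2], [-1.0, 0.0, -0.0]]
push
[-0.0013, -0.0002, -0.0072, 0, 0, 0, 0, -0.0013, -0.0002, -0.0073, 0, 0, 0, 0, 0, 0, -0.012, 0, 0, 0, 0, 0, 0, -0.012, 0, 0, 0, 0, 0, 0, -0.011, 0, 0, 0, 0]
[0, 0, -0.012, 0, 0, 0, 0, 0.005, 0, -0.012, 0, 0, 0, 0, 0.005, 0, -0.013, 0, 0, 0, 0, 0.005, 0, -0.012, 0, 0, 0, 0, 0.005, 0, -0.013, 0, 0, 0, 0]
end [ 532.5 -182.7  161.1]
```

>>> {"fn": "step_arm", "kwargs": {"commands": [-0.001,0,-0.007,0,0,0,0,-0.001,0,-0.007,0,0,0,0,0,0,-0.012,0,0,0,0,0,0,-0.012,0,0,0,0,0,0,-0.011,0,0,0,0]}}

```text
clock: 22.75
eef_pos: [594.0, -194.9, 183.0]
eef_rot: [-0.061, 1.567, -0.26]
wrist_force: [1.2, -0.1, 1.3]
finger_gap: 0.3
```

>>> {"fn": "step_arm", "kwargs": {"commands": [0,0,-0.012,0,0,0,0,0.005,0,-0.012,0,0,0,0,0.005,0,-0.013,0,0,0,0]}}

```text
clock: 23.12
eef_pos: [557.6, -187.5, 172.3]
eef_rot: [-0.01, 1.568, -0.208]
wrist_force: [0.7, -0.2, 0.9]
finger_gap: 0.5
```

>>> {"fn": "step_arm", "kwargs": {"commands": [0.005,0,-0.012,0,0,0,0,0.005,0,-0.013,0,0,0,0]}}

```text
clock: 23.38
eef_pos: [533.2, -182.6, 161.9]
eef_rot: [0.013, 1.568, -0.186]
wrist_force: [3.9, -0.6, -1.7]
finger_gap: 0.5
```

```bash
python3 - <<'E'
from h import *
s,p,Rm=now(); print(s["clock"],p.round(1),s["wrist_force"].round(1)); print("tip",(RS.T@(p+Rm@[-31,0,0]-S)).round(1))
cam=pose("wrist",s); rays=[]
for n in("wrist","top","scene"):
    im=manip.camera(n); c=cam if n=="wrist" else pose(n)
    L=manip.find_in("bail_bar",n); print(n,[(np.round(d["centre"],1).tolist(),round(d["score"],2)) for d in L])
    for th in (.8,1.,1.83): print(th,proj(S+RS@np.array([95-100*np.cos(th),0,30+100*np.sin(th)]),c).round(1))
E
```

```text
23.375 [ 533.2 -182.6  161.9] [ 3.9 -0.6 -1.7]
tip [45.6  0.2 92.9]
wrist [([174.9, 247.6], 0.61)]
0.8 [[243.8 262.3]]
1.0 [[273.3 272.4]]
1.83 [[444.7 282.4]]
top [([196.1, 308.1], 0.5)]
0.8 [[330.7 206.3]]
1.0 [[332.  200.5]]
1.83 [[336.6 174.3]]
scene [([168.5, 244.4], 0.9), ([211.0, 236.8], 0.47)]
0.8 [[237.7 165.5]]
1.0 [[234.3 164.7]]
1.83 [[217.  176.4]]
```

>>> {"fn": "step_arm", "kwargs": {"commands": [0,0,0.01,0,0,0,0,-0.023,0,0.002,0,0,0,0,-0.023,0,-0.002,0,0,0,0,0,0,-0.015,0,0,0,0,0,0,-0.015,0,0,0,0]}}

```text
clock: 24.3
eef_pos: [514.3, -178.8, 207.9]
eef_rot: [0.044, 1.569, -0.155]
wrist_force: [-1.0, 0.1, -0.3]
finger_gap: 0.5
```

>>> {"fn": "step_arm", "kwargs": {"commands": [0.012,0,0,0,0,0,0,0.01,0,0,0,0,0,0,0.006,0,0,0,0,0,0]}}

```text
clock: 24.68
eef_pos: [514.2, -178.7, 178.5]
eef_rot: [1.042, 1.57, 0.844]
wrist_force: [0.0, -0.7, 0.0]
finger_gap: 0.9
```

>>> {"fn": "step_arm", "kwargs": {"commands": [0.008,0,-0.006,0,0,0,0,0.008,0,-0.006,0,0,0,0,0.009,0,-0.005,0,0,0,0,0.009,0,-0.004,0,0,0,0]}}

```text
clock: 25.18
eef_pos: [493.2, -174.6, 145.2]
eef_rot: [0.038, 1.569, -0.161]
wrist_force: [-1.4, 0.2, 1.6]
finger_gap: 0.7
```

>>> {"fn": "step_arm", "kwargs": {"commands": [0.009,0,-0.003,0,0,0,0,0.009,0,-0.003,0,0,0,0,0.008,0,-0.001,0,0,0,0]}}

```text
clock: 25.55
eef_pos: [486.5, -173.2, 119.1]
eef_rot: [0.099, 1.569, -0.099]
wrist_force: [-0.3, 0.6, 1.4]
finger_gap: 0.3
```

```bash
python3 - <<'E'
from h import *
s,p,Rm=now(); print(s["clock"],p.round(1),s["wrist_force"].round(1)); print("tip",(RS.T@(p+Rm@[-31,0,0]-S)).round(1))
for n in ("top","scene"):
    manip.camera(n); c=pose(n); print(n,[(np.round(d["centre"],1).tolist(),round(d["score"],2)) for d in manip.find_in("bail_bar",n)])
    for th in (0,.2,.4,.8): print(th,proj(S+RS@np.array([95-100*np.cos(th),0,30+100*np.sin(th)]),c).round(1))
E
```

```text
25.55 [ 486.5 -173.2  119.1] [-0.3  0.6  1.4]
tip [-2.   0.2 50.1]
top [([200.8, 261.7], 0.65), ([202.6, 304.0], 0.41)]
0 [[326.8 220.1]]
0.2 [[327.5 218.3]]
0.4 [[328.5 215.4]]
0.8 [[330.7 206.3]]
scene [([177.9, 245.0], 0.72), ([210.9, 235.5], 0.42), ([245.0, 374.8], 0.39)]
0 [[244.7 179.7]]
0.2 [[244.  174.8]]
0.4 [[242.6 170.6]]
0.8 [[237.7 165.5]]
```

>>> {"fn": "step_arm", "kwargs": {"commands": [0.005,0,-0.001,0,0,0,0,0.004,0,-0.001,0,0,0,0,0,0,0,0,0,0,0]}}

```text
clock: 26.12
eef_pos: [484.5, -172.8, 110.5]
eef_rot: [0.202, 1.57, 0.003]
wrist_force: [0.2, -1.0, 1.0]
finger_gap: 0.5
```

>>> {"fn": "step_arm", "kwargs": {"commands": [0.003,0,0,0,0,0,0,0,0,0,0,0,0,0]}}

```text
clock: 26.38
eef_pos: [484.6, -172.8, 107.6]
eef_rot: [0.125, 1.569, -0.074]
wrist_force: [0.4, -0.1, -0.4]
finger_gap: 0.6
```

>>> {"fn": "step_arm", "kwargs": {"commands": [0.002,0,0,0,0,0,0,0,0,0,0,0,0,0]}}

```text
clock: 26.62
eef_pos: [484.9, -172.9, 106.8]
eef_rot: [-0.045, 1.568, -0.244]
wrist_force: [-5.1, 1.0, 11.8]
finger_gap: 0.4
```

>>> {"fn": "step_arm", "kwargs": {"commands": [0.0015,0,0,0,0,0,0,0,0,0,0,0,0,0]}}

```text
clock: 26.88
eef_pos: [485.1, -173.0, 106.5]
eef_rot: [-0.113, 1.567, -0.312]
wrist_force: [-10.0, 3.9, 25.6]
finger_gap: 0.3
```

```bash
python3 - <<'E'
from h import *
s,p,Rm=now(); print(s["clock"],p.round(1),s["wrist_force"].round(1))
manip.camera("scene"); print([(np.round(d["centre"],1).tolist(),round(d["score"],2)) for d in manip.find_in("bail_bar","scene")])
E
```

```text
26.875 [ 485.1 -173.   106.5] [-10.    3.9  25.6]
[([180.6, 238.1], 0.79)]
```

>>> {"fn": "step_arm", "kwargs": {"commands": [-0.01,0,0,0,0,0,0,-0.03,0,0,0,0,0,0,-0.04,0,0,0,0,0,0,-0.04,0,0,0,0,0,0,-0.03,0,-0.02,0,0,0,0]}}

```text
clock: 27.6
eef_pos: [465.1, -168.9, 255.7]
eef_rot: [-0.022, 1.568, -0.221]
wrist_force: [0.6, 0.5, -0.6]
finger_gap: -0.0
```

>>> {"fn": "step_arm", "kwargs": {"commands": [0,-0.03,-0.03,0,0,0,0,0,-0.03,-0.04,0,0,0,0,0,-0.03,-0.04,0,0,0,0,0,0,0,0,0,0,0,0,0,0,0,0,0,0]}}

```text
clock: 28.22
eef_pos: [339.6, -235.3, 254.3]
eef_rot: [0.019, 1.569, -0.181]
wrist_force: [-0.7, 0.4, -0.6]
finger_gap: 0.5
```

```bash
python3 - <<'E'
from h import *
s,p,Rm=now(); print(s["clock"],p.round(1),s["wrist_force"].round(1)); V=[]
for n in ("wrist","top","scene"):
    im=manip.camera(n); c=pose(n,s); v=cv2.cvtColor(im,cv2.COLOR_RGB2BGR)
    print(n,[(np.round(d["centre"],1).tolist(),round(d["score"],2)) for d in manip.find_in("bail_bar",n)])
    for th in (0,.1): print(th,proj(S+RS@np.array([95-100*np.cos(th),0,30+100*np.sin(th)]),c).round(1))
    for t in ("short_mid","petri_dish","stain_jar","oil_bottle","mug","slide_box"):
        if n!="wrist": print(t,[(np.round(d["centre"],1).tolist(),round(d["score"],2)) for d in manip.find_in(t,n)][:1])
    V.append(v)
cv2.imwrite("pics/end.png",np.hstack([cv2.resize(V[0],(440,330)),cv2.resize(V[2][140:260,180:300],(330,330),interpolation=cv2.INTER_CUBIC)]))
E
```

```text
28.225 [ 339.6 -235.3  254.3] [-0.7  0.4 -0.6]
wrist [([92.6, 428.5], 0.9)]
0 [[419.8 101.4]]
0.1 [[424.6 100.9]]
top [([217.7, 329.8], 0.85), ([213.2, 320.7], 0.33)]
0 [[326.8 220.1]]
0.1 [[327.2 219.4]]
short_mid [([190.7, 198.8], 0.57)]
petri_dish [([202.1, 259.7], 0.68)]
stain_jar [([138.6, 261.9], 0.73)]
oil_bottle []
mug [([251.5, 132.0], 0.6)]
slide_box [([249.1, 437.1], 0.75)]
scene [([180.5, 243.5], 0.54)]
0 [[244.7 179.7]]
0.1 [[244.4 177.2]]
short_mid [([245.3, 374.3], 0.87)]
petri_dish [([241.3, 311.2], 0.85)]
stain_jar [([288.9, 277.9], 0.69)]
oil_bottle [([195.0, 327.3], 0.67)]
mug [([233.4, 459.2], 0.66)]
slide_box [([167.2, 151.0], 0.8)]
```

View pics/end.png

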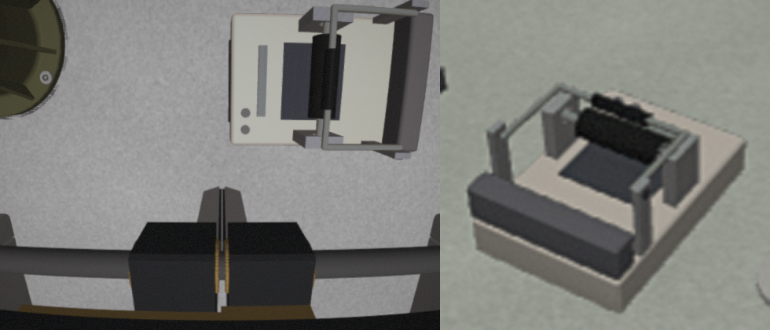

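```bash
python3 -c "
from cell import manip
print(manip.sign_off())"
```

```text
the job is handed in; nothing more can be done
None
```

The long roller is in both cups with the bail down over it, and I handed the job in at about 28 s of the 53 s allowed. The hand-in reports no verdict.

**What I did**
1. I gripped the black long roller (the orange look-alike was left alone) and lifted it square to its axis.
2. I put the sprung pin into the cup at the seat's y = -70 mm, compressed it, levelled the roller and let the spring carry the rigid pin home. Then I let go.
3. I pushed the bail from behind, pressed it down onto its stop (the force rose to about 25 N), and moved the arm clear.

**Last checks**
- **Roller:** after release, the rubber and rigid pin lay within about 1 mm of the fitted position predicted in the wrist picture. The force while inserting (about 6 N, then 12 N) matched the spring.
- **Bail:** in the scene camera the bar is less than 1 px from where a fully closed bail should be. The wrist and top finds were 3 to 12 px off, but they may be mixing the bar with the black roller beneath it.
- **Bystanders:** the short roller and the bystanders appear within about 5 px of where they started. I compared pixels only and did not turn them into millimetres.

**What disagreed:** the fingers end about 30 mm short of the reported TCP, as the pictures and contact showed. Because of that, my first grasp pinched only the top of the roller with light force. I opened, went 26 mm deeper and gripped it properly.

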